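# Chock a row of printer rollers

### The job

Park the printer rollers along the middle of the board: lay the orange one at the open end of the row of two grey ones, parallel to them and with their ends about level, and bring all three together so that they touch one another and the first touches the wooden stop strip. Then push the yellow wedge chock, thin edge first, snugly under the orange roller, square to it and near the middle of its length, so that the row cannot roll apart. Let go of everything, and leave the other things on the bench where they are.

Things in the scene. Friction and masses are not known exactly. Their poses are not given: they have to be found in the camera images.
- board: parking board, fixed to the bench: plywood 240 mm (x) by 150 mm (y), black rubber top 14 mm above the bench. Origin at the middle of its underside, z up. x points to the stop strip, a wooden strip 140 mm long in y, 28 mm above the rubber at the +x end; its face towards the rollers is at x = +104 mm. The -x end is open, without a rim. Rollers lie along the board's y
- roller_a_center (a point): printer roller, grey sleeve 32 mm in diameter, 90 long, a steel shaft stub 10 mm thick and 14 long at each end, 0.16 kg. The one nearest the stop strip, it starts on the board within about 10 mm of it. The point is the middle of the roller, on its axis; y runs along the roller, x and z turn as it rolls. All rollers roll freely when nudged
- roller_b_center (a point): printer roller, grey sleeve 32 mm in diameter, 90 long, a steel shaft stub 10 mm thick and 14 long at each end, 0.16 kg. The second on the board, it starts up to about 18 mm from the first, on the open side. The point is the middle of the roller, on its axis; y runs along the roller, x and z turn as it rolls. 
- roller_c_center (a point): printer roller, orange sleeve 32 mm in diameter, 90 long, a steel shaft stub 10 mm thick and 14 long at each end, 0.16 kg. It starts lying on the bench, its middle 16 mm above it; on the board its middle is 30 mm above the bench. The point is the middle of the roller, on its axis; y runs along the roller, x and z turn as it rolls. 
- chock_grip (a point): yellow wedge chock, 56 mm long (x), 44 wide (y), 28.5 high, flat on the bench. The point: middle of its block end, gripped across the 44 mm; 14 mm above its underside, 40 behind the thin edge, 16 from the back. x points to the thin edge; 45-degree ramp from a 2.5 mm edge to full height 26 mm behind it. When it touches a roller, the roller's middle is 49 mm ahead of the point. Slid, it pushes rollers
- yellow_transformer: bystander: small black and yellow transformer, 36x36x26 mm; origin under its middle
- purple_driver: bystander: screwdriver with purple handle, 164 mm long, 20 mm thick, lying; origin under its middle
- white_bottle: bystander: white bottle with red spout, 54 mm across, 132 mm high, standing; origin under its middle
- green_board: bystander: green relay board, 50x70x17 mm; origin under its middle
- teal_jar: bystander: low jar with teal lid, 54 mm across, 27 mm high; origin under its middle
- wick_reel: bystander: flat orange reel 45 mm across, 10 mm high; origin under the reel's middle
Things that resemble listed ones, but are neither listed nor needed, are in the scene too. There is more than one size of the part that bears chock_grip; the job needs the largest.

How it is judged:
On the way:
1. the orange roller lies on the board, on the open side of the grey ones and about parallel to them, let go (x of roller_c_center in the frame of board between -0.12 and 0.034 m and y of roller_c_center in the frame of board between -0.04 and 0.04 m and z of roller_c_center in the frame of board between 0.025 and 0.036 m and angle between the y axis of roller_c_center and the y axis of board, either way round below 0.25 rad and contact force between the fingers and roller_c below 0.1 N), for 0.2 s.
At the end, for the whole second after the job is handed in: Rollers lie across the board, near its midline (25 mm), the first within 5 mm of the stop, all three with at most 10 mm total play; the chock stands flat, thin edge under the orange roller, within 5 mm of touching, square to 10 degrees, within 25 mm of its middle; all released, at rest (x of roller_a_center in the frame of board above 0.083 m and y of roller_a_center in the frame of board between -0.03 and 0.03 m and z of roller_a_center in the frame of board between 0.025 and 0.036 m and angle between the y axis of each of roller_a_center, roller_b_center, roller_c_center and the y axis of board, either way round below 0.12 rad and x of roller_b_center in the frame of board above 0.048 m and y of roller_b_center in the frame of board between -0.03 and 0.03 m and z of roller_b_center in the frame of board between 0.025 and 0.036 m and x of roller_c_center in the frame of board above 0.014 m and y of roller_c_center in the frame of board between -0.025 and 0.025 m and z of roller_c_center in the frame of board between 0.025 and 0.036 m and x of roller_c_center in the frame of chock_grip between 0.044 and 0.0545 m and y of roller_c_center in the frame of chock_grip between -0.025 and 0.025 m and angle between chock_grip's own z axis and vertical below 0.1 rad and angle between the x axis of chock_grip and the x axis of board, either way round below 0.17 rad and z of chock_grip in the frame of board between 0.025 and 0.032 m and linear speed of each of roller_a, roller_b, roller_c, chock below 0.02 m/s and contact force between the fingers and roller_c below 0.1 N and contact force between the fingers and chock below 0.1 N).
It fails at once if a bystander (transformer, screwdriver, bottle, relay board, teal jar or orange reel) is moved more than 30 mm (distance of any of yellow_transformer, purple_driver, white_bottle, green_board, teal_jar, wick_reel from where it was at the start of the episode above 0.03 m).
It fails at once if a roller falls off the board's level once it lies there (height (world z) of any of roller_a, roller_b below 0.02 m).
It also fails if it takes over 51 s, if anything falls off the work surface, if the arm or the gripper's body presses on something with over 40 N, if the wrist force passes 120 N, or if a joint passes its speed limit or range.

### The arm

A 6-joint arm with a two-finger parallel gripper is mounted at the origin on a cart in front of the work surface, level with it; the furniture and walls round the work are solid. World frame = base frame: x ahead of the robot, y to its left, z up, the work surface at z = 0. Lengths are in m, angles in rad, forces in N, time in s.
With the tool pointing down it reaches from about 0.325 to 0.9 m from the base axis. Payload 6.1 kg.
Tool frame: the origin (TCP) lies on the mounting face of the last link; the fingertips stand 173 mm ahead of it and the grasp point (between the pads) lies 155 mm ahead of it (tcp_to_grasp is the distance from the TCP to the grasp point, in m); z points along the fingers, y is the line along which they close (so a half turn about z gives the same grasp; the last joint's range is limited). The gripper opens to 85 mm and grips with 20 to 120 N. Pads are 22 mm wide; open, the fingers measure 114 mm over their backs; the gripper's body (76 mm by 85 mm) begins 54 mm behind the grasp point. The pads swing forward as they close: fully open they stand 13 mm farther back than shut.
Start: joints at [1.146, 0.22, 1.526, -0, 1.395, -0.126], TCP at [0.184, 0.597, 0.405] pointing down, gripper open.
Joint ranges: [-2.98, 2.98], [-0.91, 2.08], [0.09, 2.57], [-1.24, 4.39], [0.2, 2.65], [-2.68, 2.68]. Speed limits (rad/s): [2.57, 2.57, 3.01, 3.14, 3.14, 3.14].

### API

Orientations are given as a rotation vector (axis times angle).
In Python, from station import get_obs, read_camera, finish_job, tcp_to_grasp gives the robot as it stands.
- The arm moves only by the tool drive_tool, never from a script. Its argument "targets" is text: rows parted by semicolons, each of 7 numbers parted by spaces: the opening, from 0 (shut) to 1 (fully open), then the shift along the tool's x, y, z in mm, then the turn, a rotation vector about the tool's x, y, z in rad. A call has 1 to 10 rows; each row is the pose to reach, as a shift and turn from the pose commanded when the call began, along the tool's axes at that moment; what a row does not reach only later rows make up. A row lasts 1/12 s, in which the tool goes at most 41.7 mm and 7.16 degrees, less where a joint would pass 70% of its speed; a pose out of reach is approached as far as the arm can. A call with a gripper value outside its range is refused whole. The fingers move at their own pace and stop on an object; the grip force is fixed at half the most. Time passes only in rows, so rows that repeat a pose let the fingers close. It gives the time, the measured TCP pose, the force, the opening and the grip force at its end, in the units of the state.
- get_obs(): the state, without advancing time (a new reading comes with each control period).
- read_camera(name): name is "scene" or "top" or "wrist"; returns a dict with "img" (384x512x3 uint8, red, green, blue), "vfov" (degrees; the focal length in pixels is half the picture's height over the tangent of half this angle, whatever the lens; pixels are square), "cx", "cy" (the principal point, pixels), "rvec" (rotation vector, rad) and "tvec" (3), from world to camera coordinates, as OpenCV has them. Camera axes: x right, y down, z forward; pixel columns grow to the right and rows downward; lengths in m; the calibration is good to about 2 mm. A picture is of the moment at which its call begins. There is no depth.
- finish_job(): hands the job in; it is judged then, once.
The state is a dict: "t": time; "joints": joint angles; "dq": joint speeds; "joint_torque": joint torques, N m; "tcp_pos": TCP position; "tool_rot": TCP orientation; "wrist_force": force on the tool from outside, world axes, zero at the start; "wrist_torque": the same for the moment, N m; "opening": opening from 0.0 (shut) to 1.0 (fully open); "grip_force": force on a finger pad.
Only numpy, scipy, OpenCV 4.12 (cv2) and the standard library are available. Lean on these libraries where they do the work, as an engineer would, in place of code of your own. Each camera call takes 0.05 s, during which the arm holds its last target. There are 200 camera calls.

## Working session

There is one attempt and no reset: what is moved stays moved. The work goes in short steps, Python scripts to look and compute and a tool call to move; the robot and the scene stay as the last step left them, time stands still between calls to the robot, and variables do not carry over. Pictures are saved under pics/ and viewed, at most 10 in all, crops included, and the job is handed in when it is done.

Besides the shell and the picture viewer there is one more tool, called after "Request:" by a JSON object that holds its "api" and its "payload". drive_tool: Moves the arm, as the interface text tells. Its arguments: {"type":"object","properties":{"targets":{"type":"string"}},"required":["targets"]}

```bash
mkdir -p pics; cat > h.py <<'E'
import numpy as np, cv2
from scipy.spatial.transform import Rotation as R
from station import get_obs, read_camera, finish_job, tcp_to_grasp
def cam(n):
    c=read_camera(n); h=c["img"].shape[0]; f=h/2/np.tan(np.radians(c["vfov"])/2)
    c["K"]=np.array([[f,0,c["cx"]],[0,f,c["cy"]],[0,0,1]]); c["M"]=R.from_rotvec(c["rvec"]).as_matrix(); return c
def px2w(c,u,v,z):
    d=c["M"].T@np.linalg.inv(c["K"])@[u,v,1]; o=-c["M"].T@np.array(c["tvec"]); return o+d*(z-o[2])/d[2]
def w2px(c,p):
    q=c["K"]@(c["M"]@np.array(p)+c["tvec"]); return q[:2]/q[2]
def save(c,n,box=None,s=1.5):
    im=c["img"][:,:,::-1]
    if box: im=im[box[1]:box[3],box[0]:box[2]]
    cv2.imwrite("pics/"+n,cv2.resize(im,None,fx=s,fy=s,interpolation=cv2.INTER_CUBIC))
E
python3 - <<'E'
from h import *
import pickle
for n in("top","scene"):
    c=cam(n); save(c,n+".png"); pickle.dump(c,open(n+".pkl","wb")); print(n,c["vfov"],c["cx"],c["cy"],-c["M"].T@np.array(c["tvec"]),c["M"].round(2).tolist())
o=get_obs();print(o["t"],o["tcp_pos"],o["tool_rot"],o["opening"],R.from_rotvec(o["tool_rot"]).as_matrix().round(3),tcp_to_grasp)
E
```

```text
top 51.91233949154084 256.09582816158763 190.86215972277992 [ 0.48131814 -0.09672362  0.90542655] [[0.01, -1.0, 0.0], [-0.99, -0.01, -0.12], [0.12, 0.0, -0.99]]
scene 51.49259366996719 254.82765937311726 195.25715987905764 [0.29657111 0.45941866 0.68748007] [[-0.89, -0.45, 0.02], [-0.33, 0.64, -0.69], [0.3, -0.62, -0.72]]
0.1 [0.18388909 0.59707279 0.40370861] [-4.67597391e-01 -3.10612122e+00  2.67493030e-03] 1.0020065630844894 [[-0.956  0.294 -0.001]
 [ 0.294  0.956 -0.002]
 [ 0.    -0.002 -1.   ]] 0.1547
```

View pics/top.png

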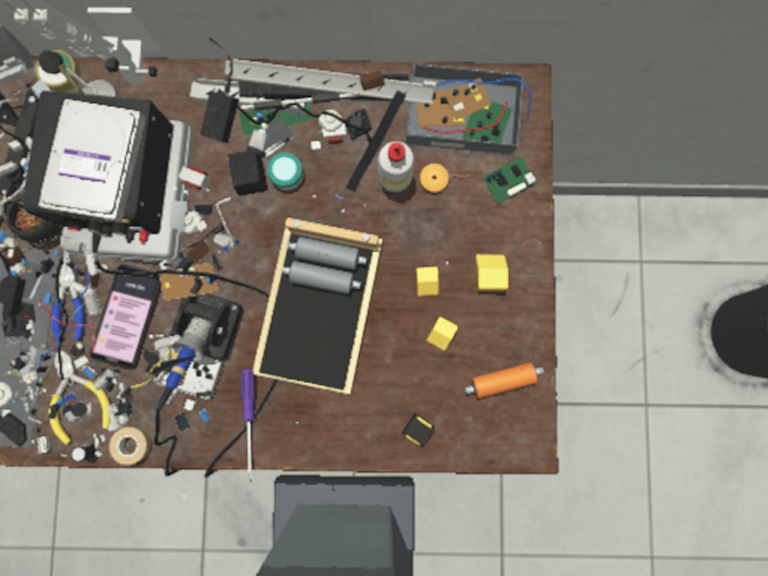

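View pics/scene.png

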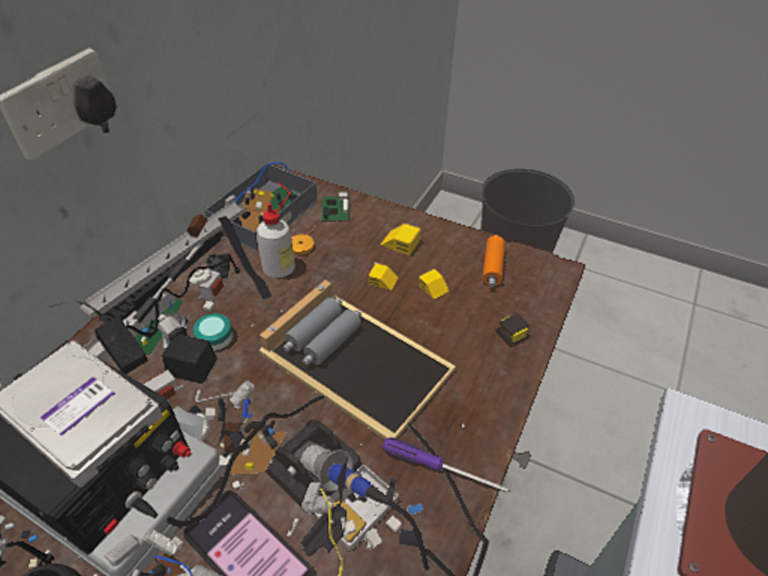

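The pictures show the board tilted in top at about (320,305), with grey rollers at (330,253) and (323,277), and the orange roller at (505,381). The bystanders are well spread out. There are three yellow wedges in top (1.5x pixels): (427,281), (442,333) and (492,273). The one at (492,273) looks largest, so I'll confirm it in a crop.

```bash
python3 - <<'E'
from h import *
import pickle
t=pickle.load(open("top.pkl","rb"));s=pickle.load(open("scene.pkl","rb"))
a=cv2.resize(t["img"][160:275,265:375,::-1],(574,600),interpolation=cv2.INTER_CUBIC)
b=cv2.resize(s["img"][140:205,235:310,::-1],(226,196),interpolation=cv2.INTER_CUBIC)
im=np.zeros((600,800,3),np.uint8);im[:,:574]=a;im[:196,574:]=b
cv2.imwrite("pics/crop1.png",im)
for n,(u,v) in dict(w1=(427,281),w2=(492,273),w3=(442,333),orange=(505,381)).items(): print(n,px2w(t,u/1.5,v/1.5,.016))
hsv=cv2.cvtColor(t["img"],cv2.COLOR_RGB2HSV)
for nm,lo,hi in(("orange",(5,150,120),(18,255,255)),("yellow",(22,120,80),(32,255,255))):
    m=cv2.inRange(hsv,lo,hi);n,l,st,ce=cv2.connectedComponentsWithStats(m)
    for i in range(1,n):
        if st[i,4]>100:
            ys,xs=np.where(l==i);r=cv2.minAreaRect(np.c_[xs,ys].astype(np.float32));b=cv2.boxPoints(r)
            print(nm,st[i,4],ce[i].round(1),r, [px2w(t,*p,.016).round(3)[:2].tolist() for p in b])
E
```

```text
w1 [ 0.59663618 -0.16030465  0.016     ]
w2 [ 0.61034326 -0.25890429  0.016     ]
w3 [ 0.51833249 -0.18328706  0.016     ]
orange [ 0.44856076 -0.27710556  0.016     ]
orange 586 [336.5 252.9] ((336.2655944824219, 252.99586486816406), (14.429107666015625, 41.612518310546875), 75.0685806274414) [[0.454, -0.227], [0.479, -0.317], [0.448, -0.325], [0.423, -0.235]]
yellow 491 [327.6 181.6] ((327.5, 181.5), (23.0, 21.0), 90.0) [[0.638, -0.234], [0.638, -0.282], [0.585, -0.281], [0.585, -0.234]]
yellow 174 [284.4 188.7] ((284.5, 187.0), (18.0, 13.0), 90.0) [[0.618, -0.145], [0.618, -0.175], [0.577, -0.175], [0.577, -0.145]]
yellow 215 [294.4 223.1] ((294.6000061035156, 222.3000030517578), (14.758047103881836, 18.782970428466797), 26.56505012512207) [[0.506, -0.159], [0.544, -0.178], [0.529, -0.207], [0.492, -0.189]]
yellow 159 [ 67.3 268.5] ((67.37471008300781, 268.328857421875), (32.859127044677734, 10.667210578918457), 67.83365631103516) [[0.437, 0.347], [0.446, 0.326], [0.38, 0.294], [0.371, 0.315]]
yellow 126 [ 39.2 286.4] ((39.200008392333984, 286.4000244140625), (20.57182502746582, 7.155416965484619), 63.43495178222656) [[0.384, 0.399], [0.392, 0.385], [0.352, 0.361], [0.345, 0.375]]
```

View pics/crop1.png

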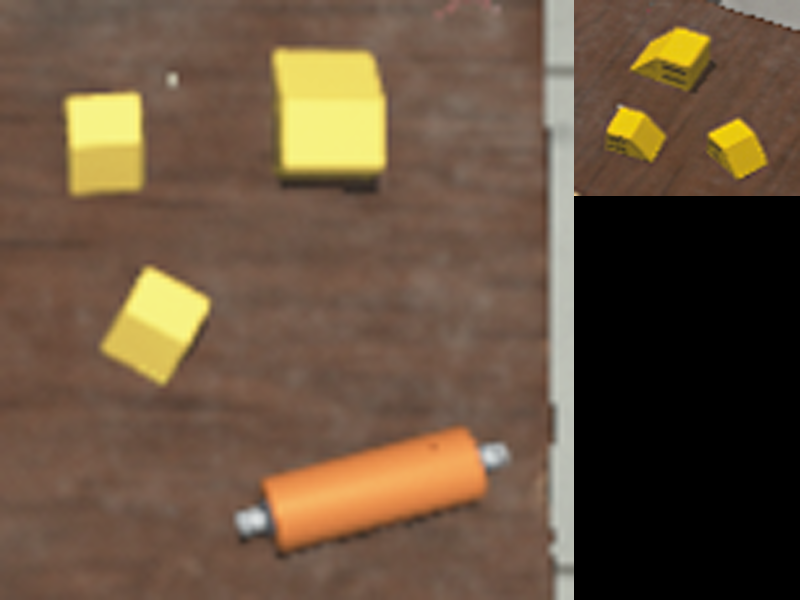

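The wedge at crop (330,115), top 1.5x (492,273), is clearly the largest, about 44–47 mm across against roughly 30 mm for the other two. Its ramp faces up in the image (+x). Next I'll enlarge the board.

```bash
python3 - <<'E'
from h import *
import pickle
t=pickle.load(open("top.pkl","rb"))
save(t,"board.png",(165,140,265,265),4.8)
f=lambda u,v,z:px2w(t,265+u/5.218,160+v/5.218,z).round(4)
print("chock thin",f(274,50,.0025),f(374,52,.0025),"back",f(285,173,.0285),f(385,171,.0285))
print("stubs",f(238,523,.016),f(510,455,.016),"sleeve",f(274,512,.016),f(477,462,.016))
E
```

```text
chock thin [ 0.641  -0.2372  0.0025] [ 0.6408 -0.2817  0.0025] back [ 0.583  -0.2377  0.0285] [ 0.5845 -0.2806  0.0285]
stubs [ 0.434 -0.219  0.016] [ 0.4644 -0.3355  0.016 ] sleeve [ 0.4389 -0.2344  0.016 ] [ 0.4613 -0.3213  0.016 ]
```

View pics/board.png

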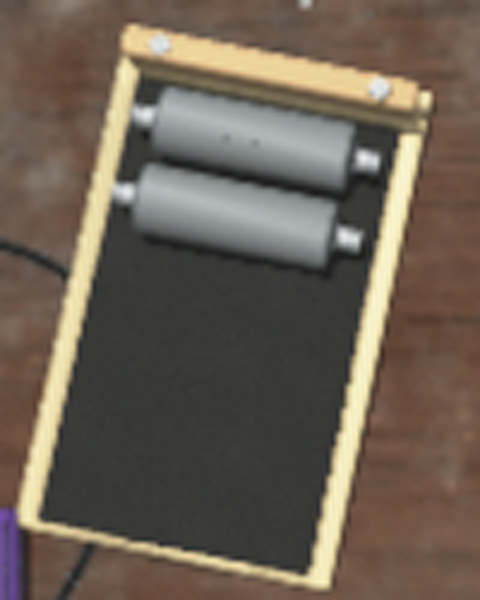

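```bash
cat >> h.py <<'E'
def row(goal_grasp, yaw):
    """shift/turn in tool axes from current measured pose to grasp-point goal (world), tool y along yaw'd world y, pointing down"""
    o=get_obs();M=R.from_rotvec(o["tool_rot"]).as_matrix()
    best=None
    for s in(1,-1):
        y=np.array([-np.sin(yaw),np.cos(yaw),0])*s;z=np.array([0,0,-1.]);x=np.cross(y,z);G=np.c_[x,y,z]
        rv=R.from_matrix(M.T@G).as_rotvec()
        if best is None or np.linalg.norm(rv)<np.linalg.norm(best[1]): best=(G,rv)
    tcp=np.array(goal_grasp)-best[0][:,2]*tcp_to_grasp
    return (M.T@(tcp-o["tcp_pos"])*1000).round(1),best[1].round(3)
E
python3 - <<'E'
from h import *
import pickle
from scipy.optimize import least_squares
t=pickle.load(open("top.pkl","rb"))
P=lambda u,v:np.array([165+u/4.8,140+v/4.8])
pts=[((20,523),(-.12,.075,.014)),((327,588),(-.12,-.075,.014)),((124,28),(.12,.07,.042)),((417,83),(.12,-.07,.042)),((433,92),(.12,-.075,.014)),((124,56),(.104,.07,.042)),((414,108),(.104,-.07,.042))]
def W(p,q): c,s=np.cos(p[2]),np.sin(p[2]);return [p[0]+c*q[0]-s*q[1],p[1]+s*q[0]+c*q[1],q[2]]
r=least_squares(lambda p:np.concatenate([w2px(t,W(p,q))-P(*uv) for uv,q in pts]),[.55,.02,0],loss="soft_l1")
print(r.x,r.fun.reshape(-1,2).round(1).tolist())
b=r.x
def B(w): c,s=np.cos(b[2]),np.sin(b[2]);d=np.array(w[:2])-b[:2];return np.array([c*d[0]+s*d[1],-s*d[0]+c*d[1]]).round(4)
for n,l in dict(a=[(135,113),(378,161)],b=[(115,192),(362,239)]).items():
    e=[px2w(t,*P(*q),.030) for q in l];print(n,B(e[0]),B(e[1]))
np.save("board.npy",b)
o=W(b,(-.02,0,.03));print("place c",o)
a=row((.4497,-.2775,.10),.255+0*np.pi/2);print(a);print(row((.4497,-.2775,.10),.255+np.pi/2))
E
```

```text
[ 0.55647863  0.00367338 -0.18076336] [[-0.9, 1.0], [0.8, 0.7], [0.4, -1.5], [0.8, -1.0], [-0.3, 0.0], [-1.1, -0.4], [0.0, 0.7]]
a [0.08  0.059] [ 0.0799 -0.0574]
b [0.0416 0.0602] [ 0.0423 -0.0574]
place c [np.float64(0.5368044917310957), np.float64(0.00726899580220104), 0.03]
(array([-511.5, -757.3,  150.2]), array([-0.002, -0.001, -0.554]))
(array([-511.5, -757.3,  150.2]), array([-2.000e-03,  1.000e-03,  1.017e+00]))
```

Estimates:
- **Board:** centre (0.556, 0.004), yaw −0.18.
- **Roller c:** (0.450, −0.2775), yaw 0.255.
- **Chock:** grip point (0.601, −0.259), yaw about 0.

I'll swing the arm over to roller c via an outer point.

Request:
{"api": "drive_tool", "payload": {"targets": "1 -400 -293 0 0 0 0.5; 1 -400 -293 0 0 0 0.5; 1 -400 -293 0 0 0 0.5; 1 -400 -293 0 0 0 0.5; 1 -400 -293 0 0 0 0.5; 1 -400 -293 0 0 0 0.5; 1 -400 -293 0 0 0 0.5; 1 -400 -293 0 0 0 0.5; 1 -400 -293 0 0 0 0.5; 1 -400 -293 0 0 0 0.5"}}

```text
t: 0.93
tcp_pos: [0.4333, 0.2612, 0.4045]
tool_rot: [-1.221, -2.894, 0.0]
wrist_force: [0.1, 0.1, 0.0]
opening: 1.001
grip_force: 0.0
```

```bash
python3 - <<'E'
from h import *
o=get_obs();print(o["t"],o["tcp_pos"],o["joints"])
print(row((.4497,-.2775,.10),.255+np.pi/2))
E
```

```text
0.9333 [0.43332234 0.26115934 0.40448242] [ 3.86384347e-01 -6.69995645e-02  1.83139488e+00  7.67665907e-05
  1.37743217e+00 -3.85755800e-01]
(array([-397.4, -364. ,  149.8]), array([-0.   , -0.   ,  0.517]))
```

Request:
{"api": "drive_tool", "payload": {"targets": "1 -397 -364 120 0 0 0.517; 1 -397 -364 120 0 0 0.517; 1 -397 -364 120 0 0 0.517; 1 -397 -364 120 0 0 0.517; 1 -397 -364 120 0 0 0.517; 1 -397 -364 120 0 0 0.517; 1 -397 -364 120 0 0 0.517; 1 -397 -364 120 0 0 0.517; 1 -397 -364 120 0 0 0.517; 1 -397 -364 120 0 0 0.517"}}

```text
t: 1.77
tcp_pos: [0.4443, -0.1454, 0.3136]
tool_rot: [1.921, 2.486, 0.0]
wrist_force: [0.5, -0.5, 0.0]
opening: 1.002
grip_force: 0.0
```

```bash
python3 - <<'E'
from h import *
o=get_obs();print(o["t"],o["tcp_pos"],o["joints"])
print(row((.4497,-.2775,.13),.255+np.pi/2))
E
```

```text
1.7667 [ 0.44427847 -0.14539426  0.31355613] [-4.85260006e-01 -7.44049430e-02  2.01641042e+00  1.30318355e-04
  1.19949793e+00 -7.40132708e-01]
(array([-129.2,  -28.1,   28.8]), array([ 0., -0., -0.]))
```

Request:
{"api": "drive_tool", "payload": {"targets": "1 -129 -28 29 0 0 0; 1 -129 -28 29 0 0 0; 1 -129 -28 29 0 0 0; 1 -129 -28 29 0 0 0; 1 -129 -28 29 0 0 0; 1 -129 -28 29 0 0 0"}}

```text
t: 2.27
tcp_pos: [0.45, -0.2752, 0.2844]
tool_rot: [-1.922, -2.483, -0.001]
wrist_force: [-0.4, -0.1, -0.2]
opening: 1.003
grip_force: 0.0
```

```bash
python3 - <<'E'
from h import *
o=get_obs();print(o["t"],o["tcp_pos"],o["dq"])
c=cam("wrist");save(c,"w1.png")
hsv=cv2.cvtColor(c["img"],cv2.COLOR_RGB2HSV)
m=cv2.inRange(hsv,(5,150,120),(18,255,255));n,l,st,ce=cv2.connectedComponentsWithStats(m);i=1+st[1:,4].argmax()
ys,xs=np.where(l==i);b=cv2.boxPoints(cv2.minAreaRect(np.c_[xs,ys].astype(np.float32)))
print(st[i],[px2w(c,*p,.016).round(4)[:2].tolist() for p in b],"pred",w2px(c,(.4497,-.2775,.016)))
print(px2w(c,*cv2.minAreaRect(np.c_[xs,ys].astype(np.float32))[0],.02))
print(row((.4497,-.2775,.022),.255+np.pi/2))
E
```

```text
2.2667 [ 0.44996278 -0.275245    0.28439432] [ 0.03690329 -0.0301471   0.01596746  0.00059584  0.00278782  0.00247699]
[ 235  141   39  107 2063] [[0.4224, -0.2367], [0.453, -0.2275], [0.4831, -0.3215], [0.4491, -0.3319]] pred [254.1359118  194.57215881]
[ 0.45084642 -0.27574542  0.02      ]
(array([ -3. ,  -1.2, 108. ]), array([-0.001, -0.002, -0.   ]))
```

View pics/w1.png

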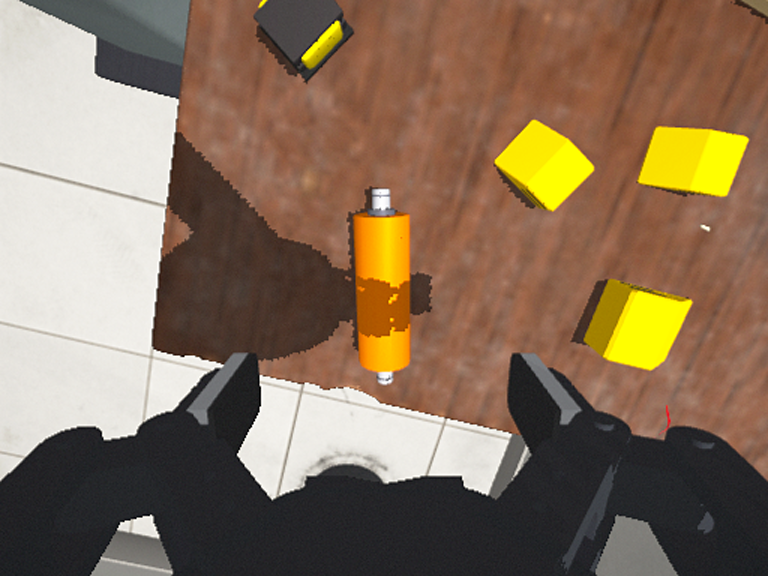

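The orange roller is centred between the fingers (383,290) and aligned with them. I'll descend and grip.

Request:
{"api": "drive_tool", "payload": {"targets": "1 -3 -1 38 0 0 0; 1 -3 -1 72 0 0 0; 1 -3 -1 95 0 0 0; 1 -3 -1 108 0 0 0; 1 -3 -1 108 0 0 0; 1 -3 -1 108 0 0 0; 0 -3 -1 108 0 0 0; 0 -3 -1 108 0 0 0; 0 -3 -1 108 0 0 0; 0 -3 -1 108 0 0 0"}}

```text
t: 3.15
tcp_pos: [0.4507, -0.2788, 0.1784]
tool_rot: [1.919, 2.484, -0.0]
wrist_force: [0.2, 0.3, 0.3]
opening: 0.453
grip_force: 0.0
```

Request:
{"api": "drive_tool", "payload": {"targets": "0 0 0 0 0 0 0; 0 0 0 0 0 0 0; 0 0 0 0 0 0 0; 0 0 0 0 0 0 0; 0 0 0 -40 0 0 0; 0 0 0 -80 0 0 0; 0 0 0 -100 0 0 0; 0 0 0 -100 0 0 0; 0 0 0 -100 0 0 0"}}

```text
t: 3.9
tcp_pos: [0.4505, -0.2789, 0.2786]
tool_rot: [1.919, 2.483, -0.0]
wrist_force: [-0.2, 0.4, -1.9]
opening: 0.351
grip_force: 60.0
```

```bash
python3 - <<'E'
from h import *
import pickle
o=get_obs();print(o["t"],o["tcp_pos"],o["opening"],o["grip_force"])
c=cam("wrist");pickle.dump(c,open("w2.pkl","wb"));save(c,"w2.png",None,1.2)
b=np.load("board.npy");co,s=np.cos(b[2]),np.sin(b[2]);x=-.038
g=(b[0]+co*x,b[1]+s*x,.10);print(g,row(g,b[2]+np.pi/2))
E
```

```text
3.9 [ 0.45049662 -0.27893119  0.2785759 ] 0.35058358125154426 60.03565549850464
(np.float64(0.5190977703580305), np.float64(0.010505045588071846), 0.1) (array([262.1, 139.8,  22.1]), array([-0.   , -0.   ,  0.436]))
```

View pics/w2.png

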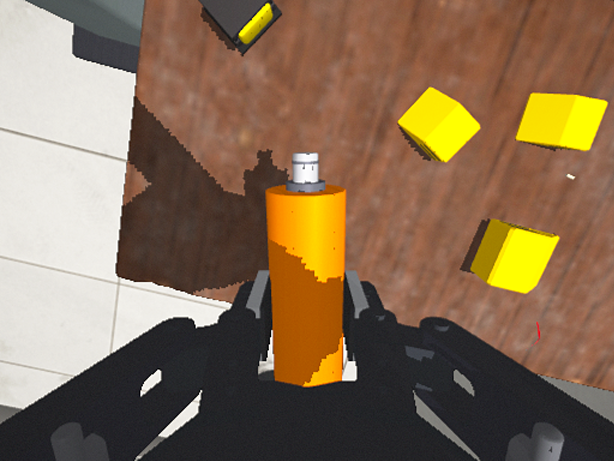

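The roller is held squarely in the pads. Now I'll carry it to board x ≈ −38 mm.

Request:
{"api": "drive_tool", "payload": {"targets": "0 262 140 0 0 0 0.436; 0 262 140 0 0 0 0.436; 0 262 140 0 0 0 0.436; 0 262 140 0 0 0 0.436; 0 262 140 0 0 0 0.436; 0 262 140 0 0 0 0.436; 0 262 140 0 0 0 0.436; 0 262 140 0 0 0 0.436; 0 262 140 0 0 0 0.436; 0 262 140 0 0 0 0.436"}}

```text
t: 4.78
tcp_pos: [0.5186, 0.0114, 0.2748]
tool_rot: [-2.408, -2.013, 0.005]
wrist_force: [0.1, 0.1, -1.9]
opening: 0.349
grip_force: 60.2
```

```bash
python3 - <<'E'
from h import *
o=get_obs();print(o["t"],o["tcp_pos"],o["opening"],o["dq"].round(3))
g=(.5191,.0105,.0377);print(row(g,np.load("board.npy")[2]+np.pi/2))
E
```

```text
4.7833 [0.51857715 0.01138983 0.27478564] 0.3489127332906904 [-0.045 -0.011 -0.001 -0.007  0.003 -0.006]
(array([-0.7,  1. , 82.4]), array([-0.004,  0.001,  0.002]))
```

Request:
{"api": "drive_tool", "payload": {"targets": "0 0 0 35 0 0 0; 0 0 0 62 0 0 0; 0 0 0 76 0 0 0; 0 0 0 80 0 0 0; 0 0 0 80 0 0 0; 0 0 0 80 0 0 0; 0 0 0 80 0 0 0"}}

```text
t: 5.37
tcp_pos: [0.5203, 0.0097, 0.1983]
tool_rot: [2.413, 2.01, 0.002]
wrist_force: [1.0, -0.2, -1.6]
opening: 0.354
grip_force: 60.2
```

Request:
{"api": "drive_tool", "payload": {"targets": "0 0 0 3 0 0 0; 0 0 0 5 0 0 0; 0 0 0 6 0 0 0; 0 0 0 6 0 0 0; 0 0 0 6 0 0 0"}}

```text
t: 5.78
tcp_pos: [0.5201, 0.0102, 0.1924]
tool_rot: [2.412, 2.011, 0.001]
wrist_force: [-1.7, 0.1, 5.8]
opening: 0.345
grip_force: 61.0
```

Contact with the board at +7 N, so I'll open gently and retreat upwards.

Request:
{"api": "drive_tool", "payload": {"targets": "0.4 0 0 0 0 0 0; 0.45 0 0 0 0 0 0; 0.5 0 0 0 0 0 0; 0.6 0 0 0 0 0 0; 0.6 0 0 0 0 0 0; 0.6 0 0 0 0 0 0; 0.6 0 0 -15 0 0 0; 0.6 0 0 -40 0 0 0; 0.6 0 0 -80 0 0 0; 0.6 0 0 -100 0 0 0"}}

```text
t: 6.62
tcp_pos: [0.5204, 0.0103, 0.2946]
tool_rot: [2.411, 2.01, 0.004]
wrist_force: [0.9, 0.3, 1.1]
opening: 0.598
grip_force: 0.0
```

```bash
python3 - <<'E'
from h import *
import pickle
o=get_obs();print(o["t"],o["tcp_pos"],o["opening"])
c=cam("scene");s=c["img"][60:280,150:330,::-1]
w=cam("wrist")["img"][:,:,::-1]
im=np.zeros((576,800,3),np.uint8);a=cv2.resize(s,(440,538),interpolation=cv2.INTER_CUBIC);im[:538,:440]=a;im[:270,440:]=cv2.resize(w,(360,270))
cv2.imwrite("pics/s2.png",im)
print(row((.601,-.259,.12),0))
E
```

```text
6.6167 [0.52036845 0.01025889 0.29456949] 0.5978442881522706
(array([-250.5,  126.4,   22.3]), array([ 0.007, -0.007,  1.39 ]))
```

View pics/s2.png

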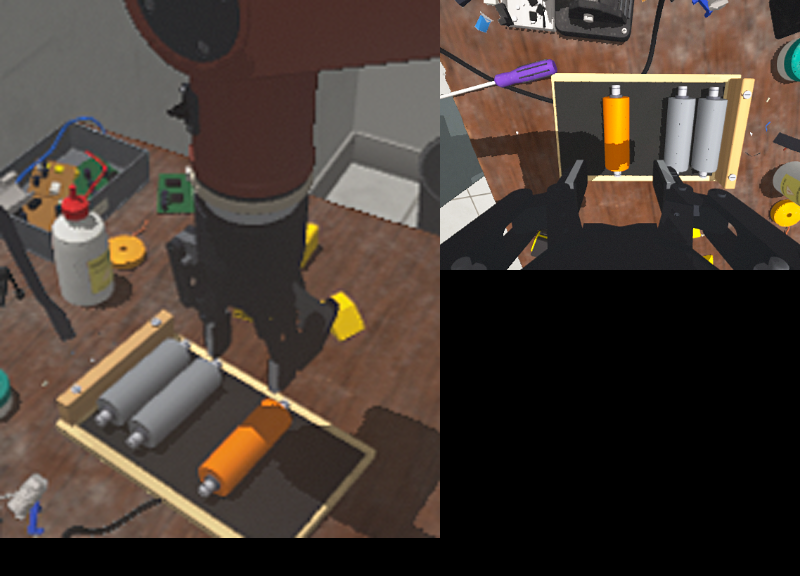

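The orange roller lies released on the board, parallel to the grey ones (crop (245,450)). Now to the chock.

Request:
{"api": "drive_tool", "payload": {"targets": "1 -250 126 20 0 0 1.39; 1 -250 126 20 0 0 1.39; 1 -250 126 20 0 0 1.39; 1 -250 126 20 0 0 1.39; 1 -250 126 20 0 0 1.39; 1 -250 126 20 0 0 1.39; 1 -250 126 20 0 0 1.39; 1 -250 126 20 0 0 1.39; 1 -250 126 20 0 0 1.39; 1 -250 126 20 0 0 1.39"}}

```text
t: 7.55
tcp_pos: [0.5979, -0.2591, 0.2688]
tool_rot: [-3.133, -0.207, 0.004]
wrist_force: [0.1, -0.1, 0.1]
opening: 0.997
grip_force: 0.0
```

```bash
python3 - <<'E'
from h import *
o=get_obs();print(o["t"],o["tcp_pos"],o["joints"])
print(row((.601,-.259,.12),0))
E
```

```text
7.55 [ 0.59785411 -0.25909881  0.26881548] [-5.29891780e-01  4.05598180e-01  1.56198371e+00  8.70781188e-05
  1.17698801e+00  9.08897931e-01]
(array([ 3.1,  0.3, -5.9]), array([-0.002,  0.002,  0.132]))
```

Request:
{"api": "drive_tool", "payload": {"targets": "1 3 0 0 0 0 0.132; 1 3 0 0 0 0 0.132; 1 3 0 0 0 0 0.132; 1 3 0 0 0 0 0.132"}}

```text
t: 7.88
tcp_pos: [0.6012, -0.2577, 0.2702]
tool_rot: [-3.141, -0.018, 0.002]
wrist_force: [0.2, -0.9, -0.7]
opening: 0.997
grip_force: 0.0
```

```bash
python3 - <<'E'
from h import *
o=get_obs();print(o["t"],o["tcp_pos"])
c=cam("wrist");
for q in[(.601,-.259,.0285),(.641,-.237,.0025),(.641,-.281,.0025),(.585,-.237,.0285),(.585,-.281,.0285)]:
    p=w2px(c,q);c["img"]=cv2.circle(c["img"].copy(),tuple(int(round(v)) for v in p),2,(255,0,0),1);print(p.round(1))
save(c,"w3.png",None,1.5)
print(row((.601,-.259,.022),0))
E
```

```text
7.8833 [ 0.60115874 -0.25765598  0.27017958]
[257.  202.8]
[231.6 148.1]
[283.4 148.7]
[229.8 221.2]
[283.8 221.7]
(array([-0.2,  1.4, 93.8]), array([-0.   ,  0.001,  0.011]))
```

View pics/w3.png

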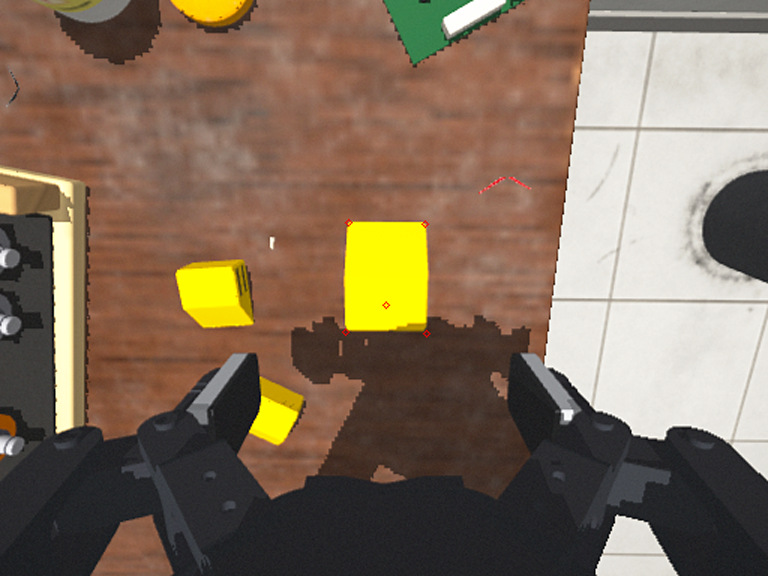

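The model corners fall on the chock's outline at (345–428, 222–332). I'll descend and grip.

Request:
{"api": "drive_tool", "payload": {"targets": "1 0 1 38 0 0 0.01; 1 0 1 70 0 0 0.01; 1 0 1 88 0 0 0.01; 1 0 1 94 0 0 0.01; 1 0 1 94 0 0 0.01; 0 0 1 94 0 0 0.01; 0 0 1 94 0 0 0.01; 0 0 1 94 0 0 0.01; 0 0 1 94 0 0 0.01; 0 0 1 94 0 0 0.01"}}

```text
t: 8.77
tcp_pos: [0.6025, -0.2594, 0.1795]
tool_rot: [3.14, -0.003, 0.005]
wrist_force: [0.1, -0.5, 7.0]
opening: 0.503
grip_force: 63.3
```

Request:
{"api": "drive_tool", "payload": {"targets": "0 0 0 0 0 0 0; 0 0 0 0 0 0 0; 0 0 0 0 0 0 0; 0 0 0 0 0 0 0"}}

```text
t: 9.1
tcp_pos: [0.6025, -0.2594, 0.1795]
tool_rot: [3.14, -0.003, 0.005]
wrist_force: [-0.7, 0.3, 6.0]
opening: 0.503
grip_force: 63.3
```

```bash
python3 - <<'E'
from h import *
o=get_obs();print(o["t"],o["tcp_pos"],o["opening"],o["grip_force"])
b=np.load("board.npy");co,s=np.cos(b[2]),np.sin(b[2]);x=-.120
g=(b[0]+co*x,b[1]+s*x,.12);print(g,row(g,b[2]))
E
```

```text
9.1 [ 0.60248212 -0.25941188  0.17952131] 0.5034280296167799 63.326001819223166
(np.float64(0.4384338174362888), np.float64(0.02524705016814996), 0.12) (array([-164.3, -284.1,  -96.3]), array([ 0.002, -0.004,  0.179]))
```

Request:
{"api": "drive_tool", "payload": {"targets": "0 0 0 -40 0 0 0; 0 0 0 -80 0 0 0; 0 -60 -100 -90 0 0 0.08; 0 -164 -284 -90 0 0 0.18; 0 -164 -284 -90 0 0 0.18; 0 -164 -284 -90 0 0 0.18; 0 -164 -284 -90 0 0 0.18; 0 -164 -284 -90 0 0 0.18; 0 -164 -284 -90 0 0 0.18; 0 -164 -284 -90 0 0 0.18"}}

```text
t: 9.93
tcp_pos: [0.4362, 0.0272, 0.2671]
tool_rot: [-3.128, 0.286, 0.0]
wrist_force: [0.7, -0.0, -0.9]
opening: 0.505
grip_force: 62.4
```

Request:
{"api": "drive_tool", "payload": {"targets": "0 0 0 0 0 0 0; 0 0 0 0 0 0 0; 0 0 0 0 0 0 0; 0 0 0 0 0 0 0"}}

```text
t: 10.27
tcp_pos: [0.4387, 0.0248, 0.2675]
tool_rot: [3.128, -0.287, 0.002]
wrist_force: [0.6, -0.0, -2.4]
opening: 0.501
grip_force: 62.4
```

```bash
python3 - <<'E'
from h import *
o=get_obs();print(o["t"],o["tcp_pos"],o["joints"].round(2),o["wrist_force"],R.from_rotvec(o["tool_rot"]).as_matrix().round(3).tolist())
b=np.load("board.npy");co,s=np.cos(b[2]),np.sin(b[2]);x=-.105
g=(b[0]+co*x,b[1]+s*x,.0515);print(g,row(g,b[2]))
c=cam("scene");save(c,"s3.png",(130,60,350,300),2.5)
E
```

```text
10.2667 [0.43874065 0.0247966  0.26753515] [-0.12 -0.08  2.12 -0.    1.1   1.63] [ 0.56342904 -0.04970414 -2.41258835] [[0.983, -0.182, 0.001], [-0.182, -0.983, -0.0], [0.001, 0.0, -1.0]]
(np.float64(0.4531894185805098), np.float64(0.02255034201325762), 0.0515) (array([14.5, -0.4, 61.4]), array([ 0.   , -0.001, -0.002]))
```

View pics/s3.png

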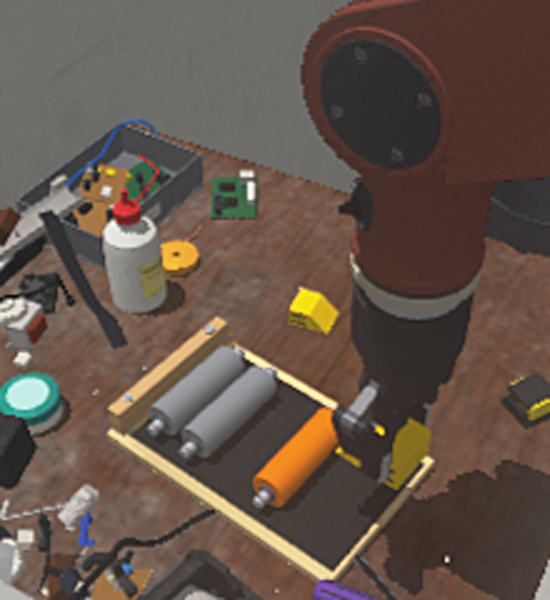

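The chock is held behind the orange roller with its ramp towards it. I'll lower it onto the board.

Request:
{"api": "drive_tool", "payload": {"targets": "0 14 0 15 0 0 0; 0 14 0 40 0 0 0; 0 14 0 60 0 0 0; 0 14 0 68 0 0 0; 0 14 0 71 0 0 0; 0 14 0 71 0 0 0; 0 14 0 71 0 0 0; 0 14 0 71 0 0 0"}}

```text
t: 10.98
tcp_pos: [0.4527, 0.0227, 0.1973]
tool_rot: [3.128, -0.286, 0.004]
wrist_force: [-0.3, 1.1, -1.4]
opening: 0.502
grip_force: 62.3
```

Request:
{"api": "drive_tool", "payload": {"targets": "0 0 0 1 0 0 0; 0 0 0 2 0 0 0; 0 0 0 2 0 0 0; 0 0 0 2 0 0 0"}}

```text
t: 11.32
tcp_pos: [0.4519, 0.023, 0.1943]
tool_rot: [3.129, -0.286, 0.001]
wrist_force: [-0.1, 0.9, -2.5]
opening: 0.5
grip_force: 62.3
```

Request:
{"api": "drive_tool", "payload": {"targets": "0 0 0 0.5 0 0 0; 0 0 0 1 0 0 0; 0 0 0 1.5 0 0 0; 0 0 0 1.5 0 0 0; 0 0 0 1.5 0 0 0"}}

```text
t: 11.73
tcp_pos: [0.452, 0.023, 0.1935]
tool_rot: [3.129, -0.285, -0.0]
wrist_force: [-4.3, -0.4, 8.9]
opening: 0.5
grip_force: 63.6
```

The chock is down on the rubber. Now I'll push slowly along board x.

Request:
{"api": "drive_tool", "payload": {"targets": "0 2 0 0 0 0 0; 0 4 0 0 0 0 0; 0 6 0 0 0 0 0; 0 8 0 0 0 0 0; 0 11 0 0 0 0 0; 0 14 0 0 0 0 0; 0 17 0 0 0 0 0; 0 20 0 0 0 0 0; 0 23 0 0 0 0 0; 0 26 0 0 0 0 0"}}

```text
t: 12.57
tcp_pos: [0.4776, 0.0185, 0.1935]
tool_rot: [-3.128, 0.285, 0.001]
wrist_force: [-4.8, 2.2, 9.3]
opening: 0.502
grip_force: 63.8
```

Request:
{"api": "drive_tool", "payload": {"targets": "0 3 0 0 0 0 0; 0 6 0 0 0 0 0; 0 9 0 0 0 0 0; 0 12 0 0 0 0 0; 0 15 0 0 0 0 0; 0 18 0 0 0 0 0; 0 20 0 0 0 0 0; 0 22 0 0 0 0 0; 0 24 0 0 0 0 0; 0 26 0 0 0 0 0"}}

```text
t: 13.4
tcp_pos: [0.5031, 0.0137, 0.1935]
tool_rot: [-3.128, 0.285, 0.001]
wrist_force: [-4.7, 1.7, 8.7]
opening: 0.504
grip_force: 63.7
```

```bash
cat >> h.py <<'E'
def Bf(w):
    b=np.load("board.npy");c,s=np.cos(b[2]),np.sin(b[2]);d=np.array(w[:2])-b[:2];return np.array([c*d[0]+s*d[1],-s*d[0]+c*d[1]]).round(4)
E
python3 - <<'E'
from h import *
o=get_obs();print(o["t"],Bf(o["tcp_pos"]),o["tcp_pos"],o["wrist_force"])
c=cam("scene");save(c,"s4.png",(150,160,350,310),3)
E
```

```text
13.4 [-0.0543  0.0003] [0.50313755 0.01374119 0.19347233] [-4.65956525  1.66491113  8.72795884]
```

View pics/s4.png

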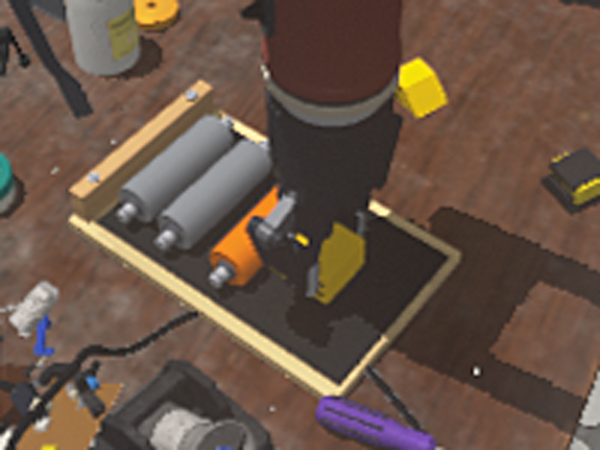

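The orange roller is moving ahead of the chock (about (245,240)), near the grey ones and parallel to them. I'll keep pushing and watch the force.

Request:
{"api": "drive_tool", "payload": {"targets": "0 2 0 0 0 0 0; 0 4 0 0 0 0 0; 0 6 0 0 0 0 0; 0 8 0 0 0 0 0; 0 10 0 0 0 0 0; 0 12 0 0 0 0 0; 0 14 0 0 0 0 0; 0 16 0 0 0 0 0; 0 18 0 0 0 0 0; 0 20 0 0 0 0 0"}}

```text
t: 14.28
tcp_pos: [0.5227, 0.0102, 0.1935]
tool_rot: [-3.128, 0.285, 0.001]
wrist_force: [-5.6, 1.3, 7.8]
opening: 0.499
grip_force: 63.7
```

Request:
{"api": "drive_tool", "payload": {"targets": "0 1 0 0 0 0 0; 0 2 0 0 0 0 0; 0 3 0 0 0 0 0; 0 4 0 0 0 0 0; 0 5 0 0 0 0 0"}}

```text
t: 14.7
tcp_pos: [0.5274, 0.0093, 0.1935]
tool_rot: [-3.128, 0.285, 0.002]
wrist_force: [-6.0, 2.1, 10.1]
opening: 0.507
grip_force: 63.8
```

Request:
{"api": "drive_tool", "payload": {"targets": "0 1 0 0 0 0 0; 0 2 0 0 0 0 0; 0 2 0 0 0 0 0"}}

```text
t: 14.95
tcp_pos: [0.5297, 0.0089, 0.1935]
tool_rot: [-3.128, 0.285, 0.001]
wrist_force: [-3.7, 1.8, 8.7]
opening: 0.498
grip_force: 63.4
```

```bash
python3 - <<'E'
from h import *
o=get_obs();print(o["t"],Bf(o["tcp_pos"]),o["tcp_pos"],o["wrist_force"])
E
```

```text
14.95 [-0.0273  0.0003] [0.52970207 0.00887907 0.19349939] [-3.72262032  1.78597674  8.66499403]
```

Request:
{"api": "drive_tool", "payload": {"targets": "0 0.5 0 0 0 0 0; 0 1 0 0 0 0 0; 0 1.5 0 0 0 0 0; 0 2 0 0 0 0 0; 0 2 0 0 0 0 0"}}

```text
t: 15.37
tcp_pos: [0.5315, 0.0086, 0.1935]
tool_rot: [-3.128, 0.285, 0.001]
wrist_force: [-6.6, 2.1, 9.0]
opening: 0.499
grip_force: 63.6
```

Request:
{"api": "drive_tool", "payload": {"targets": "0 0.5 0 0 0 0 0; 0 1 0 0 0 0 0; 0 1.5 0 0 0 0 0; 0 1.5 0 0 0 0 0"}}

```text
t: 15.7
tcp_pos: [0.533, 0.0083, 0.1935]
tool_rot: [-3.128, 0.285, 0.001]
wrist_force: [-5.7, 2.2, 9.1]
opening: 0.5
grip_force: 63.6
```

Request:
{"api": "drive_tool", "payload": {"targets": "0 0.5 0 0 0 0 0; 0 1 0 0 0 0 0; 0 1.5 0 0 0 0 0; 0 1.5 0 0 0 0 0"}}

```text
t: 16.03
tcp_pos: [0.5344, 0.008, 0.1935]
tool_rot: [-3.128, 0.285, 0.002]
wrist_force: [-6.1, 1.0, 8.2]
opening: 0.499
grip_force: 63.7
```

Request:
{"api": "drive_tool", "payload": {"targets": "0 0.5 0 0 0 0 0; 0 1 0 0 0 0 0; 0 1.5 0 0 0 0 0; 0 1.5 0 0 0 0 0"}}

```text
t: 16.37
tcp_pos: [0.5351, 0.0079, 0.1935]
tool_rot: [-3.128, 0.285, 0.006]
wrist_force: [-11.9, 4.1, 15.1]
opening: 0.5
grip_force: 64.4
```

The row has met the stop, since the force rises and the motion stalls. I'll ease off slightly and release.

Request:
{"api": "drive_tool", "payload": {"targets": "0 -0.5 0 -0.5 0 0 0; 0 -0.5 0 -0.5 0 0 0; 0.55 -0.5 0 -0.5 0 0 0; 0.6 -0.5 0 -0.5 0 0 0; 0.7 -0.5 0 -0.5 0 0 0; 0.7 -0.5 0 -0.5 0 0 0; 0.7 -0.5 0 -0.5 0 0 0; 0.7 -0.5 0 -15 0 0 0; 0.7 -0.5 0 -45 0 0 0; 0.7 -0.5 0 -85 0 0 0"}}

```text
t: 17.2
tcp_pos: [0.5337, 0.0077, 0.2751]
tool_rot: [-3.128, 0.286, 0.012]
wrist_force: [0.2, -0.2, -0.3]
opening: 0.703
grip_force: 0.0
```

Request:
{"api": "drive_tool", "payload": {"targets": "0.7 -40 0 -40 0 0 0; 0.7 -80 0 -80 0 0 0; 0.7 -100 0 -100 0 0 0; 0.7 -100 0 -100 0 0 0; 0.7 -100 0 -100 0 0 0; 0.7 -100 0 -100 0 0 0; 0.7 -100 0 -100 0 0 0; 0.7 -100 0 -100 0 0 0"}}

```text
t: 17.87
tcp_pos: [0.4374, 0.0255, 0.376]
tool_rot: [-3.128, 0.286, 0.004]
wrist_force: [-0.3, 0.5, 0.1]
opening: 0.701
grip_force: 0.0
```

```bash
python3 - <<'E'
from h import *
o=get_obs();print(o["t"],o["tcp_pos"],o["wrist_force"])
for n in("scene","wrist","top"):
    c=cam(n);hsv=cv2.cvtColor(c["img"],cv2.COLOR_RGB2HSV)
    for nm,lo,hi,z in(("orange",(5,150,100),(18,255,255),.030),("yellow",(22,120,80),(32,255,255),.0425)):
        m=cv2.inRange(hsv,lo,hi);k,l,st,ce=cv2.connectedComponentsWithStats(m)
        for i in range(1,k):
            if st[i,4]>60:
                q=Bf(px2w(c,*ce[i],z))
                if abs(q[0])<.12 and abs(q[1])<.08:
                    ys,xs=np.where(l==i);b=cv2.boxPoints(cv2.minAreaRect(np.c_[xs,ys].astype(np.float32)))
                    print(n,nm,st[i,4],q,[Bf(px2w(c,*p,z)).tolist() for p in b])
E
```

```text
17.8667 [0.43738674 0.02550579 0.37603175] [-0.29714233  0.52980188  0.10683711]
scene orange 606 [0.0236 0.0026] [[0.0422, 0.0492], [0.0414, -0.0558], [0.0034, -0.0441], [0.0066, 0.0577]]
scene yellow 527 [-0.0275  0.0098] [[-0.0032, 0.0363], [0.003, -0.0269], [-0.052, -0.0176], [-0.0555, 0.0431]]
wrist orange 493 [ 0.0398 -0.0018] [[0.0358, 0.0503], [0.0437, 0.0497], [0.0417, -0.044], [0.0338, -0.0441]]
wrist orange 1382 [0.0169 0.0051] [[0.0304, 0.0506], [0.032, -0.0432], [0.0101, -0.0446], [0.0085, 0.0512]]
wrist orange 257 [ 0.0062 -0.0789] [[-0.0056, -0.0617], [0.0276, -0.0787], [0.0199, -0.0957], [-0.0138, -0.0792]]
wrist yellow 2222 [-0.0161 -0.0001] [[0.0069, 0.0219], [0.0068, -0.0216], [-0.0402, -0.0225], [-0.0401, 0.023]]
top orange 573 [0.0252 0.006 ] [[0.0094, 0.0524], [0.0412, 0.053], [0.0409, -0.0399], [0.0092, -0.0401]]
top yellow 271 [-0.0118 -0.0006] [[-0.0411, 0.025], [0.0083, 0.0243], [0.0068, -0.0241], [-0.0425, -0.023]]
```

Measured in the top view, roller c is at board x ≈ 25 mm (24 mm is the ideal for a closed row) and parallel to the grey ones. The chock grip point is at ≈ −25 mm, giving a gap of about 50 mm. The chock is square and everything is released, so I'm handing in.

```bash
python3 -c "
from h import *
print(finish_job())"
```

```text
the job is handed in; nothing more can be done
None
```

The job is handed in at about 18 s of robot time: camera measurements put the orange roller parallel on the board with the chock square under its middle. The rising push force and the orange roller's position say the row is closed against the stop; I did not measure the grey rollers again, and no verdict was returned.

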